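Charge the mill hopper through the pouring chute

ROBOT

A 6-joint arm with a two-finger parallel gripper is mounted at the origin on the work surface. World frame = base frame: x ahead of the robot, y to its left, z up, the work surface at z = 0. Lengths are in m, angles in degrees, forces in N, time in s.
With the tool pointing down it reaches from about 0.35 to 0.875 m from the base axis. Payload 4.2 kg.
Tool frame: the origin (TCP) lies at the very end of the fingers, on their centre line; the grasp point (between the pads) lies 19 mm behind it (r.grip_point_offset is the distance from the TCP to the grasp point, in m); z points along the fingers, y is the line along which they close (so a half turn about z gives the same grasp; the last joint's range is limited). The gripper opens to 87 mm and grips with 3 to 60 N. Pads are 19 mm wide; open, the fingers measure 117 mm over their backs; the gripper's body (75 mm by 190 mm) begins 51 mm behind the grasp point.
Start: joints at [-49.641, 22.042, 0.453, 0, -68.411, -14.817], TCP at [0.269, -0.564, 0.223] pointing down, gripper open.
Joint ranges: [-179.83, 179.83], [-69.29, 118.12], [-61.27, 80.66], [-181.25, 117.63], [-171.15, -9.14], [-177.46, 177.46]. Speed limits (degrees/s): [159.86, 159.86, 180, 180, 180, 180].

INTERFACE

Orientations are given as a 3x3 rotation matrix whose columns are the frame's x, y, z axes.
In Python, from station import r, cams gives the robot as it stands. The module is installed in compiled form; this text tells all that it offers.
- The arm moves only by the shell command python3 -m handwheel 'ROWS'. ROWS is JSON, a list that holds one entry, the list of rows, each a list of 7 numbers: the turn, a rotation vector about the tool's x, y, z in units of 6 degrees (1.0 is 6 degrees), then the shift along the tool's x, y, z in m, then the finger opening in m, from 0 to 0.087. In form: [[[ax, ay, az, x, y, z, jaw], ...]]. A call has 1 to 12 rows; each row shifts and turns the commanded pose from where the row before left it, along the tool's axes as they then stand; what a row does not reach is not made up. A row lasts 1/10 s, in which the tool goes at most 50 mm and 8.59 degrees, less where a joint would pass 70% of its speed; a pose out of reach is approached as far as the arm can. A call with a gripper value outside its range is refused whole. The fingers move at their own pace and stop on an object; the grip force is fixed at half the most. Time passes only in rows, so rows that do not move let the fingers close. It gives the time, the measured TCP pose, the force, the opening and the grip force at its end, in the units of the state.
- r.sense(): the state, without advancing time (a new reading comes with each control period).
- cams.capture(name): name is "scene" or "side" or "wrist"; returns the picture (384x512x3 uint8, red, green, blue); there is no depth.
- cams.get_calibration(name): a dict with "camera_matrix" (3x3 intrinsics, pixels), "rvec" (rotation vector, rad) and "tvec" (3), from world to camera coordinates, as OpenCV has them; the wrist camera has in their place "T_tool_cam" (4x4, takes a point from camera to tool coordinates, whose origin is the TCP and whose axes are the flange's). Camera axes: x right, y down, z forward; pixel columns grow to the right and rows downward; lengths in m; the calibration is good to about 2 mm. A picture is of the moment at which its call begins: read the wrist's pose just before it. get_calibration takes no time and is no camera call.
- r.finish_job(): hands the job in; it is judged then, once.
The state is a dict: "time_s": time; "joints": joint angles; "joint_velocities": joint speeds; "effort": joint torques, N m; "tcp_pos": TCP position; "ee_rot": TCP orientation; "wrist_force": force on the tool from outside, world axes, zero at the start; "moment": the same for the moment, N m; "gripper_width": opening from 0.0 (shut) to 1.0 (fully open); "gripper_force": force on a finger pad.
Only numpy, scipy, OpenCV 4.12 (cv2) and the standard library are available. Lean on these libraries where they do the work, as an engineer would, in place of code of your own. Each camera call takes 0.05 s, during which the arm holds its last target. There are 200 camera calls.

TASK

Take the pouring chute with its five weighed milling balls from the balance by its blue grip, seat its cross bar in the hopper's sprung orange cradle and press down just enough to open the shutter - gently, never more than 15 N. Keep the bar pressed in the cradle while you tip the chute so that all five balls run into the hopper, and only then lift it off. Set the empty chute back upright on the middle of the balance pan, without dropping balls on the bench or disturbing the other things.

Things in the scene. Friction and masses are not known exactly. Their poses are not given: they have to be found in the camera images.
- chute: pouring chute: aluminium trough 160 mm long, 24 mm wide (18 inside), walls 20 mm high, open at the nose (-x end), shut at the tail, on two black cross feet 56 mm wide at x = -30 and +55 mm that stand it level. 0.18 to 0.29 kg, centre of mass near x = 0. Origin: middle of its underside, in the plane of the feet; x from nose to tail, z up
- lip (a point): lip of the trough floor at the nose, at (-79, 0, 36) mm in the chute's frame. With the chute level the floor rises 10 degrees to the nose, so the five balls lie at the tail; they run out once it is tipped nose down by clearly more than 10 degrees (30 to 40 is plenty)
- handle (a point): centre of the chute's blue grip block above the trough, 26 mm wide (y), 40 mm long (x), 28 mm high (z); at (-15, 0, 60) mm in the chute's frame. Pinch it across its width; beneath it the trough is 24 mm wide, so fingers may reach down beside it
- bar (a point): middle of the steel cross bar under the chute's nose end, 8 mm thick, 76 mm long along y, at (-60, 0, 26) mm in the chute's frame
- hopper: fixed grey media hopper with a clear +x wall, x from -65 to +45 mm, y +-55 mm, top plate at 100 mm, sloping floor inside, low at -x. Origin at its foot below the middle of the throat, z up. The chute comes in over its +x side, nose towards the hopper's -x. A red shutter 2 to 26 mm below the top plate closes the throat; it slides open to -x, about 4 mm per mm that the orange cradle is pressed
- throat (a point): middle of the throat at the top plate, (0, 0, 100) mm in the hopper's frame: 36 mm (x) by 32 mm (y) wide, steel cheeks at y = +-16 mm (x from -22 to +18) up to 160 mm, backstop at x = -18 up to 175 mm, sill at x = +18 to +22 up to 110 mm; the +x side is open above that for the nose
- cradle_line (a point): point at (34, 0, 100) mm in the hopper's frame, on the top plate right below the bottom of the cradle's V: two orange V forks 7 mm thick at y = +-28.5 mm, V mouth about 27 mm wide along x. They take the chute's bar, the trough passing between them. With the bar seated unpressed, its centre is 127 to 151 mm above the hopper's foot: set by hand, not measured
- cradle_base (a point): point at (34, 0, 85) mm in the hopper's frame, inside under the cradle, where its spring sits. The cradle yields 10 mm straight down to a hard stop; it pushes back about 2 N at first, rising 0.7 N per mm to about 9 N at the stop. From about 6 mm of press (6 N) the shutter is open enough for the balls; let go, it springs shut
- balance: fixed white top-loading balance, 210 mm (x) by 170 mm (y), display on its -x side; origin at the centre of its foot
- pan (a point): centre of the top face of the balance's square steel pan, 170 x 170 mm, 70 mm above the bench, at (15, 0, 70) mm in the balance's frame; the chute starts on it
- ball0: white ceramic milling ball, 15 mm diameter, 11 g; origin at its centre
- ball1: white ceramic milling ball, 15 mm diameter, 11 g; origin at its centre
- ball2: white ceramic milling ball, 15 mm diameter, 11 g; origin at its centre
- ball3: white ceramic milling ball, 15 mm diameter, 11 g; origin at its centre
- ball4: white ceramic milling ball, 15 mm diameter, 11 g; origin at its centre
- beaker: clear glass beaker, 66 mm wide, 85 mm high, standing on the bench; origin at the centre of its underside. Leave alone
- weight: brass calibration weight, 30 mm wide, 42 mm high, standing on the bench; origin at the centre of its underside. Leave alone
- amber_bottle: amber bottle, 68 mm wide, 150 mm high, standing on the bench; origin at the centre of its underside. Leave alone
- reagent_jar: clear jar with blue cap, 64 mm wide, 100 mm high, standing on the bench; origin at the centre of its underside. Leave alone
- weigh_tray: white square tray, 90 x 90 x 22 mm, standing on the bench; origin at the centre of its underside. Leave alone
- spatula: lab spatula lying flat on the bench, 180 mm long; leave alone
Mind the look-alikes: they are no part of the job. Leave any purple look-alike of the chute alone. What is shaped like the hopper but turquoise is not meant.

How it is judged (in metres and radians):
On the way, in this order (a step that is already met when the one before it is completed fails the run):
1. the chute's bar sits in the hopper's cradle (pressing at least 0.5 N, bar within 10 mm of the cradle line seen from above) (contact force between chute and hopper above 0.5 N and horizontal distance between bar and cradle_line below 0.01 m), for 0.2 s.
2. all five balls are inside the hopper, with the bar still pressed in the cradle (at least 0.5 N) (x of ball0 in the frame of hopper between -0.06 and 0.038 m and y of ball0 in the frame of hopper between -0.05 and 0.05 m and z of ball0 in the frame of hopper between 0.008 and 0.075 m and x of ball1 in the frame of hopper between -0.06 and 0.038 m and y of ball1 in the frame of hopper between -0.05 and 0.05 m and z of ball1 in the frame of hopper between 0.008 and 0.075 m and x of ball2 in the frame of hopper between -0.06 and 0.038 m and y of ball2 in the frame of hopper between -0.05 and 0.05 m and z of ball2 in the frame of hopper between 0.008 and 0.075 m and x of ball3 in the frame of hopper between -0.06 and 0.038 m and y of ball3 in the frame of hopper between -0.05 and 0.05 m and z of ball3 in the frame of hopper between 0.008 and 0.075 m and x of ball4 in the frame of hopper between -0.06 and 0.038 m and y of ball4 in the frame of hopper between -0.05 and 0.05 m and z of ball4 in the frame of hopper between 0.008 and 0.075 m and contact force between chute and hopper above 0.5 N and horizontal distance between bar and cradle_line below 0.012 m), for 0.1 s.
At the end, for the whole second after the job is handed in: All five balls lie inside the hopper; the empty chute stands released, upright (within 0.1 rad) and at rest on the balance pan, its centre within 35 mm of the pan's centre (x of ball0 in the frame of hopper between -0.06 and 0.038 m and y of ball0 in the frame of hopper between -0.05 and 0.05 m and z of ball0 in the frame of hopper between 0.008 and 0.075 m and x of ball1 in the frame of hopper between -0.06 and 0.038 m and y of ball1 in the frame of hopper between -0.05 and 0.05 m and z of ball1 in the frame of hopper between 0.008 and 0.075 m and x of ball2 in the frame of hopper between -0.06 and 0.038 m and y of ball2 in the frame of hopper between -0.05 and 0.05 m and z of ball2 in the frame of hopper between 0.008 and 0.075 m and x of ball3 in the frame of hopper between -0.06 and 0.038 m and y of ball3 in the frame of hopper between -0.05 and 0.05 m and z of ball3 in the frame of hopper between 0.008 and 0.075 m and x of ball4 in the frame of hopper between -0.06 and 0.038 m and y of ball4 in the frame of hopper between -0.05 and 0.05 m and z of ball4 in the frame of hopper between 0.008 and 0.075 m and horizontal distance between chute and pan below 0.035 m and angle between chute's own z axis and vertical below 0.1 rad and z of chute in the frame of pan between -0.005 and 0.006 m and linear speed of chute below 0.02 m/s); the robot touches nothing.
It fails at once if the chute bears on the hopper with more than 15 N (contact force between chute and hopper above 15 N).
It fails at once if a ball falls to the bench (height (world z) of any of ball0, ball1, ball2, ball3, ball4 below 0.012 m).
It fails at once if another thing is moved by more than 30 mm (distance of any of beaker, weight, amber_bottle, reagent_jar, weigh_tray, spatula from where it was at the start of the episode above 0.03 m).
It also fails if it takes over 67 s, if anything falls off the work surface, if the arm or the gripper's body presses on something with over 40 N, if the wrist force passes 120 N, or if a joint passes its speed limit or range.

## Working session

There is one attempt and no reset: what is moved stays moved. The work goes in short steps, Python scripts to look and compute and a shell command to move; the robot and the scene stay as the last step left them, time stands still between calls to the robot, and variables do not carry over. Pictures are saved under pics/ and viewed, at most 10 in all, crops included, and the job is handed in when it is done.

```bash
mkdir -p pics
python3 - <<'E'
from station import r,cams
import cv2,numpy as np
for n in("scene","side"):
    im=cams.capture(n);cv2.imwrite(f"pics/{n}0.png",im[:,:,::-1])
    c=cams.get_calibration(n);print(n,c)
    R=cv2.Rodrigues(np.array(c["rvec"],float))[0];print("pos",-R.T@np.array(c["tvec"]).ravel())
print(cams.get_calibration("wrist"))
s=r.sense();print(s["time_s"],s["tcp_pos"],s["ee_rot"],s["wrist_force"])
E
```

```text
scene {'camera_matrix': array([[355.74941214,   0.        , 266.32832829],
       [  0.        , 355.74941214, 189.30538302],
       [  0.        ,   0.        ,   1.        ]]), 'rvec': array([ 1.03277638,  2.54181609, -0.93629522]), 'tvec': array([ 0.33333023, -0.18747133,  1.41263462])}
pos [0.95892641 0.53843859 0.96557504]
side {'camera_matrix': array([[353.06611369,   0.        , 255.7094065 ],
       [  0.        , 353.06611369, 187.86365031],
       [  0.        ,   0.        ,   1.        ]]), 'rvec': array([ 0.69143971, -2.52480078,  1.29714251]), 'tvec': array([0.41415622, 0.24613687, 0.83051841])}
pos [0.10482542 0.67124535 0.67846214]
{'camera_matrix': array([[297.23907861,   0.        , 252.64742088],
       [  0.        , 297.23907861, 192.62897491],
       [  0.        ,   0.        ,   1.        ]]), 'T_tool_cam': array([[-8.48365479e-04, -9.54780403e-01, -2.97310718e-01,
         8.28247077e-02],
       [ 9.99999640e-01, -8.05849673e-04, -2.65566269e-04,
         7.50511461e-05],
       [ 1.39697241e-05, -2.97310836e-01,  9.54780743e-01,
        -1.62924368e-01],
       [ 0.00000000e+00,  0.00000000e+00,  0.00000000e+00,
         1.00000000e+00]])}
0.1 [ 0.2692727  -0.56343574  0.22158847] [[-9.02351563e-01 -4.30999827e-01 -8.98024333e-04]
 [-4.31000756e-01  9.02349965e-01  1.69969199e-03]
 [ 7.77652726e-05  1.92076889e-03 -9.99998152e-01]] [ 0.00933089 -0.34186527 -1.13829613]
```

View pics/scene0.png

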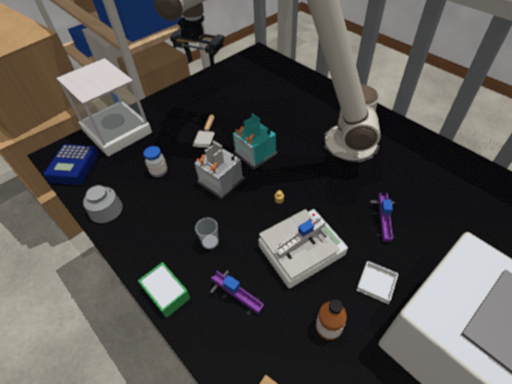

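View pics/side0.png

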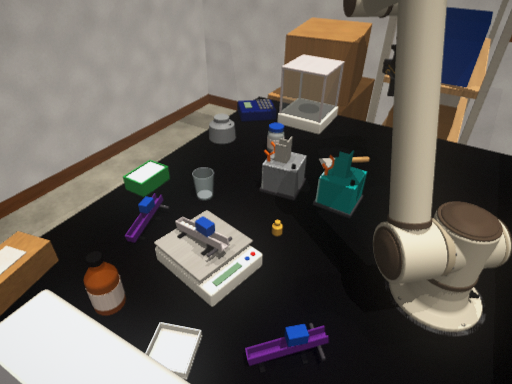

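Scene shows the balance at (302,245) with the grip at (306,229), the grey hopper at (218,170), the turquoise one at (256,142). Side shows the grip at (206,226) and the grey hopper at (284,170). Next: enlarged crops for key points.

```bash
cat > h.py <<'E'
from station import r,cams
import cv2,numpy as np
def cal(n):
    c=cams.get_calibration(n);K=c["camera_matrix"]
    if n=="wrist":
        s=r.sense();T=np.eye(4);T[:3,:3]=s["ee_rot"];T[:3,3]=s["tcp_pos"];W=T@c["T_tool_cam"]
        return K,W[:3,:3].T,W[:3,3]
    R=cv2.Rodrigues(c["rvec"])[0];return K,R,-R.T@c["tvec"]
def ray(n,u,v,C=None):
    K,R,p=C or cal(n);d=R.T@np.linalg.inv(K)@[u,v,1];return p,d/np.linalg.norm(d)
def plane(n,u,v,z,C=None):
    p,d=ray(n,u,v,C);return p+d*(z-p[2])/d[2]
def tri(a,b):
    (p,d),(q,e)=ray(*a),ray(*b);s,t=np.linalg.lstsq(np.c_[d,-e],q-p,rcond=None)[0]
    x,y=p+s*d,q+t*e;return (x+y)/2,np.linalg.norm(x-y)
def blobs(im,lo,hi,amin=15):
    m=cv2.inRange(cv2.cvtColor(im,cv2.COLOR_RGB2HSV),np.array(lo),np.array(hi))
    n,l,st,c=cv2.connectedComponentsWithStats(m);return [(c[i].round(1),st[i].tolist()) for i in range(1,n) if st[i,4]>=amin]
E
python3 - <<'E'
from h import *
S={n:cv2.imread(f"pics/{n}0.png") for n in("scene","side")}
def cr(n,x,y,w=100,h=75): return cv2.resize(S[n][y:y+h,x:x+w],(400,300),interpolation=cv2.INTER_CUBIC)
cv2.imwrite("pics/crops.png",np.vstack([np.hstack([cr("scene",252,205),cr("side",155,205,120,90)]),np.hstack([cr("scene",180,130),cr("side",240,130)])]))
for n in S:
    im=S[n][:,:,::-1].copy()
    print(n,"blue",blobs(im,(105,150,90),(125,255,255)))
    print(n,"orange",blobs(im,(5,150,120),(18,255,255),3))
E
```

```text
scene blue [(array([151.6, 151.8]), [143, 146, 18, 13, 178]), (array([ 67.1, 166. ]), [44, 151, 48, 26, 461]), (array([387.3, 204.8]), [383, 199, 10, 12, 102]), (array([305.8, 226.5]), [299, 220, 14, 13, 108]), (array([231. , 282.4]), [223, 275, 17, 16, 162])]
scene orange [(array([240.5, 129. ]), [239, 127, 4, 5, 8]), (array([250.5, 137.1]), [249, 135, 4, 5, 11]), (array([201. , 158.6]), [197, 154, 7, 10, 25]), (array([213.7, 166.2]), [211, 163, 6, 7, 19]), (array([337.3, 319.6]), [327, 309, 19, 18, 192])]
side blue [(array([251.4, 107.2]), [239, 101, 31, 12, 147]), (array([276.2, 126.6]), [269, 122, 15, 10, 109]), (array([145.3, 202.2]), [138, 196, 16, 16, 123]), (array([206. , 225.1]), [196, 217, 19, 19, 188]), (array([297.2, 334.1]), [285, 324, 24, 22, 395])]
side orange [(array([337.2,  30.3]), [299, 19, 73, 24, 1040]), (array([306.6,  24.6]), [306, 23, 3, 5, 7]), (array([294. ,  33.5]), [293, 33, 3, 2, 4]), (array([276.1,  94.1]), [272, 93, 8, 4, 10]), (array([271. ,  94.7]), [270, 94, 3, 2, 3]), (array([269.7, 151.6]), [264, 142, 11, 19, 61]), (array([332.2, 159.2]), [331, 157, 3, 6, 8]), (array([326.2, 167.6]), [322, 163, 11, 11, 30]), (array([278.5, 231.3]), [276, 230, 6, 4, 15]), (array([ 22.4, 250. ]), [0, 232, 50, 52, 831]), (array([100.5, 277.9]), [86, 267, 30, 22, 431])]
```

View pics/crops.png

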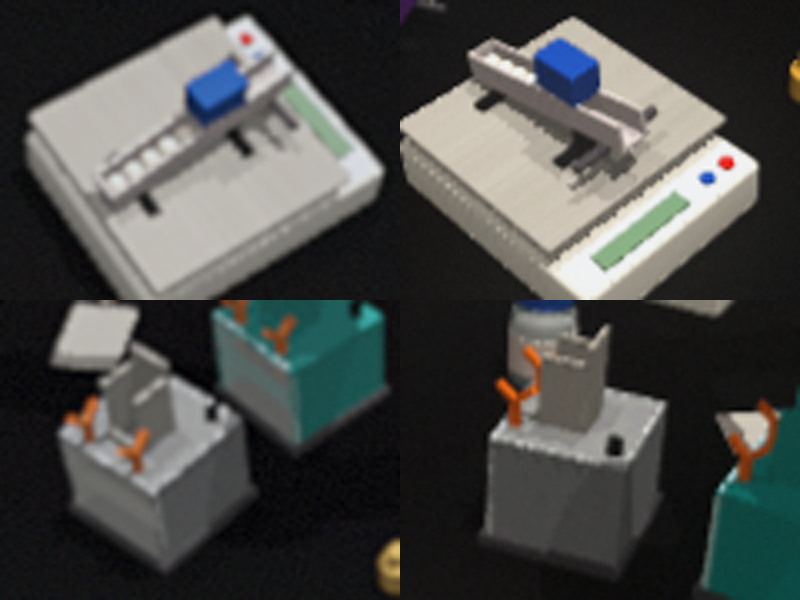

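Scene crop: pan corners left/top/right/bottom, tail lower-left, nose upper-right, hopper's orange forks on the left-lower edge of its top plate. Triangulating these now.

Run:
```python
from h import *
np.set_printoptions(precision=4,suppress=True)
A=lambda x,y:("scene",252+x/4,205+y/4)
B=lambda x,y:("side",155+(x-400)*.3,205+y*.3)
C=lambda x,y:("scene",180+x/4,130+(y-300)/4)
D=lambda x,y:("side",240+(x-400)/4,130+(y-300)/4)
print("grip",tri(("scene",305.8,226.5),("side",206,225.1)))
for k,p in dict(L=A(30,118),T=A(222,18),R=A(347,190),Bo=A(160,290),sT=B(572,17),sR=B(725,118),sB=B(550,255)).items(): print("pan",k,plane(*p,.07))
print("tail",plane(*A(102,190),.098),plane(*B(482,45),.098)); print("nose",plane(*A(284,66),.126),plane(*B(642,123),.12))
for k,p in dict(L=C(60,432),F=C(160,490),Rr=C(246,425),sL=D(490,432),sF=D(630,462),sR=D(666,402)).items(): print("hop",k,plane(*p,.1))
print("cyl",plane(*C(212,415),.1),plane(*D(614,450),.1))
# fork: far & near
print("fork far(y?)",tri(("scene",201,158.6),D(533,370)),"near",tri(("scene",213.7,166.2),D(515,400)))
```

```text
grip (array([0.4981, 0.1996, 0.1323]), np.float64(0.0010516447708364576))
pan L [0.5832 0.0977 0.07  ]
pan T [0.4125 0.1357 0.07  ]
pan R [0.4633 0.3003 0.07  ]
pan Bo [0.6146 0.2603 0.07  ]
pan sT [0.5776 0.0958 0.07  ]
pan sR [0.4133 0.1312 0.07  ]
pan sB [0.4463 0.2968 0.07  ]
tail [0.5996 0.1894 0.098 ] [0.5934 0.1836 0.098 ]
nose [0.4471 0.2205 0.126 ] [0.4329 0.2083 0.12  ]
hop L [ 0.5558 -0.2513  0.1   ]
hop F [ 0.5372 -0.1394  0.1   ]
hop Rr [ 0.4377 -0.1457  0.1   ]
hop sL [ 0.5436 -0.1504  0.1   ]
hop sF [ 0.4332 -0.1687  0.1   ]
hop sR [ 0.4455 -0.2649  0.1   ]
cyl [ 0.4505 -0.1754  0.1   ] [ 0.4506 -0.1776  0.1   ]
fork far(y?) (array([ 0.5435, -0.2259,  0.1234]), np.float64(0.01025173305778519)) near (array([ 0.533 , -0.1722,  0.123 ]), np.float64(0.004344857522884983))
```

```bash
cat >> h.py <<'E'
from scipy.spatial.transform import Rotation as Ro
def rel(pos,Rt=None):
    s=r.sense();R=np.array(s["ee_rot"]);d=R.T@(np.array(pos)-s["tcp_pos"])
    w=Ro.from_matrix(R.T@Rt).as_rotvec()*180/np.pi/6 if Rt is not None else None
    print("t",s["time_s"],"shift",d.round(4),"turn",None if w is None else w.round(3));return d
def down(yaw): # tool x at -(cos yaw), chute x at yaw deg
    c,s=np.cos(np.radians(yaw)),np.sin(np.radians(yaw))
    return np.array([[-c,s,0],[-s,-c,0],[0,0,-1.]])@np.diag([1,-1,1]) @ np.eye(3)
E
python3 - <<'E'
from h import *
R=down(-10);print(R,np.linalg.det(R))
rel((.498,.2,.30),R)
E
```

```text
[[-0.98480775  0.17364818  0.        ]
 [ 0.17364818  0.98480775  0.        ]
 [ 0.          0.         -1.        ]] 0.9999999999999999
t 0.1 shift [-0.5354  0.5905 -0.0773] turn [ 0.018 -0.006  5.922]
```

```bash
python3 -m handwheel '[[[0,0,0,0,0,-0.04,0.087],[0,0,0,-0.0255,0.028,-0.0373,0.087],[0,0,0,-0.0255,0.028,0,0.087],[0,0,0,-0.0255,0.028,0,0.087],[0,0,0,-0.0255,0.028,0,0.087],[0,0,0,-0.0255,0.028,0,0.087],[0,0,0,-0.0255,0.028,0,0.087],[0,0,0,-0.0255,0.028,0,0.087],[0,0,0,-0.0255,0.028,0,0.087],[0,0,0,-0.0255,0.028,0,0.087],[0,0,0,-0.0255,0.028,0,0.087],[0,0,0,-0.0255,0.028,0,0.087]]]'; python3 -m handwheel '[[[0,0,0,-0.0255,0.028,0,0.087],[0,0,0,-0.0255,0.028,0,0.087],[0,0,0,-0.0255,0.028,0,0.087],[0,0,0,-0.0255,0.028,0,0.087],[0,0,0,-0.0255,0.028,0,0.087],[0,0,0,-0.0255,0.028,0,0.087],[0,0,0,-0.0255,0.028,0,0.087],[0,0,0,-0.0255,0.028,0,0.087],[0,0,0,-0.0255,0.028,0,0.087],[0,0,0,-0.0255,0.028,0,0.087]]]';python3 -m handwheel '[[[0,0,1.2,0,0,0,0.087],[0,0,1.2,0,0,0,0.087],[0,0,1.2,0,0,0,0.087],[0,0,1.2,0,0,0,0.087],[0,0,1.12,0,0,0,0.087],[0,0,0,0,0,0,0.087],[0,0,0,0,0,0,0.087]]]'
python3 - <<'E'
from h import *
rel((.498,.2,.30),down(-10)); s=r.sense();print(s["joints"],s["tcp_pos"])
C=cal("wrist");im=cams.capture("wrist");cv2.imwrite("pics/w1.png",im[:,:,::-1])
import pickle;pickle.dump(C,open("c1.pkl","wb"))
for c,st in blobs(im,(105,150,60),(125,255,255),60): print(c,st,plane("wrist",*c,.144,C))
E
```

```text
time_s: 1.3
tcp_pos: [0.389, -0.1656, 0.2974]
ee_rot: [[-0.902, -0.431, -0.0], [-0.431, 0.902, 0.0], [0.0, 0.0, -1.0]]
wrist_force: [0.4, -0.6, 0.0]
gripper_width: 0.997
gripper_force: 0.0
time_s: 2.3
tcp_pos: [0.4984, 0.1969, 0.2972]
ee_rot: [[-0.902, -0.431, -0.001], [-0.431, 0.902, -0.0], [0.001, -0.0, -1.0]]
wrist_force: [0.9, -1.3, 0.4]
gripper_width: 0.999
gripper_force: 0.0
time_s: 3.0
tcp_pos: [0.4983, 0.1953, 0.2973]
ee_rot: [[-0.985, 0.171, -0.001], [0.171, 0.985, -0.0], [0.001, -0.0, -1.0]]
wrist_force: [0.5, 0.2, -0.1]
gripper_width: 0.999
gripper_force: 0.0
t 3.0 shift [ 0.0011  0.0045 -0.0027] turn [-0.003 -0.005  0.027]
[ 3.87693843e+01  1.06464692e+01 -4.74371249e+00 -9.17244626e-03
 -7.46445343e+01 -1.38603544e+02] [0.49832822 0.19533083 0.29734723]
[259.8 177.7] [249, 160, 22, 37, 755] [0.4981405  0.20278264 0.144     ]
[254.6 314.6] [240, 301, 30, 24, 536] [0.67488597 0.16654845 0.144     ]
```

View pics/w1.png

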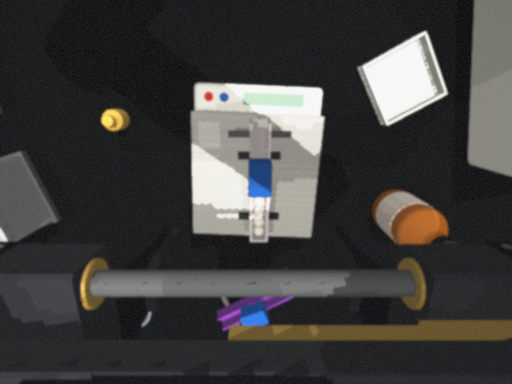

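The wrist view shows the grip at (260,178), bar ends at (230,133)/(290,134), tail at (259,240), nose up.

Run:
```python
from h import *
import pickle
C=pickle.load(open("c1.pkl","rb"));np.set_printoptions(precision=4,suppress=True)
P=lambda u,v,z:plane("wrist",u,v,z,C)
im=cv2.imread("pics/w1.png");hsv=cv2.cvtColor(im,cv2.COLOR_BGR2HSV)
m=cv2.inRange(hsv,(105,150,60),(125,255,255));c=max(cv2.findContours(m,0,1)[0],key=cv2.contourArea)
print(cv2.minAreaRect(c))
dk=(hsv[:,:,2]<75).astype(np.uint8)
for y in range(128,160,3): print(y,''.join('#' if k else '.' for k in dk[y,222:298]))
b0,b1=P(230,133.5,.096),P(290.5,134.5,.096)
bar=(b0+b1)/2;tail=P(259,240,.098);d=tail-bar;print(bar,np.linalg.norm(b1-b0),tail,"yaw",np.degrees(np.arctan2(d[1],d[0])),np.linalg.norm(d),"bar yaw",np.degrees(np.arctan2(*(b1-b0)[1::-1]))-90)
co=[P(u,v,.07) for u,v in((192,111),(324,116),(313,238),(192,233))];print(co,np.mean(co,0))
```

```text
((259.5, 178.0), (36.0, 21.0), 90.0)
128 ............................................................................
131 ............................................................................
134 ....................#...#.............................#.###.#######.........
137 ............................................................................
140 ............................................................................
143 ............................................................................
146 ............................................................................
149 ............................................................................
152 ..................########........................#######...................
155 .................##########......................#########..................
158 ..................#########.......................########..................
[0.4568 0.2113 0.096 ] 0.0731828998539583 [0.5949 0.1866 0.098 ] yaw -10.160581290042726 0.140278282680052 bar yaw -10.813232889387223
[array([0.4165, 0.131 , 0.07  ]), array([0.4513, 0.2951, 0.07  ]), array([0.6189, 0.2621, 0.07  ]), array([0.5813, 0.0918, 0.07  ])] [0.517 0.195 0.07 ]
```

Run:
```python
from h import *
rel((.4915,.2044,.111),down(-10.3))
```

```text
t 3.05 shift [0.0082 0.0078 0.1864] turn [-0.003 -0.004  0.074]
```

```bash
python3 -m handwheel '[[[0,0,0.07,0.008,0.008,0.02,0.087],[0,0,0,0,0,0.025,0.087],[0,0,0,0,0,0.025,0.087],[0,0,0,0,0,0.025,0.087],[0,0,0,0,0,0.02,0.087],[0,0,0,0,0,0.02,0.087],[0,0,0,0,0,0.01,0.087],[0,0,0,0,0,0,0.087]]]'
python3 - <<'E'
from h import *
rel((.4915,.2044,.111),down(-10.3))
C=cal("wrist");im=cams.capture("wrist");cv2.imwrite("pics/w2.png",im[:,:,::-1])
for c,st in blobs(im,(105,150,60),(125,255,255),60): print(c,st,plane("wrist",*c,.144,C))
E
```

```text
time_s: 3.85
tcp_pos: [0.4913, 0.2041, 0.1513]
ee_rot: [[-0.984, 0.18, -0.003], [0.18, 0.984, -0.002], [0.002, -0.002, -1.0]]
wrist_force: [-0.0, -0.1, 0.5]
gripper_width: 1.002
gripper_force: 0.0
t 3.85 shift [-0.0002  0.0004  0.0403] turn [-0.022 -0.021 -0.01 ]
[198.4 106.2] [193, 101, 12, 11, 98] [0.40762277 0.18868476 0.144     ]
[253.4 239.7] [234, 210, 40, 60, 2180] [0.49267932 0.20392863 0.144     ]
```

```bash
python3 - <<'E'
from h import *
C=cal("wrist")
print(plane("wrist",253.4,210,.116,C),plane("wrist",253.4,270,.144,C))
E
python3 -m handwheel '[[[0,0,0,0,0,0.02,0.087],[0,0,0,0,0,0.015,0.087],[0,0,0,0,0,0.005,0.087],[0,0,0,0,0,0,0.087],[0,0,0,0,0,0,0.02],[0,0,0,0,0,0,0.02],[0,0,0,0,0,0,0.015],[0,0,0,0,0,0,0.015],[0,0,0,0,0,0,0.015],[0,0,0,0,0,0,0.015]]]'
```

```text
[0.4846459  0.20605089 0.116     ] [0.51567313 0.20035206 0.144     ]
time_s: 4.9
tcp_pos: [0.492, 0.2046, 0.1127]
ee_rot: [[-0.984, 0.181, 0.0], [0.181, 0.984, 0.0], [-0.0, 0.0, -1.0]]
wrist_force: [0.2, 0.4, 0.0]
gripper_width: 0.533
gripper_force: 0.0
```

```bash
python3 -m handwheel '[[[0,0,0,0,0,0,0.015],[0,0,0,0,0,0,0.015],[0,0,0,0,0,0,0.015],[0,0,0,0,0,0,0.015],[0,0,0,0,0,0,0.015],[0,0,0,0,0,0,0.015],[0,0,0,0,0,0,0.015]]]'; python3 -m handwheel '[[[0,0,0,0,0,-0.005,0.015],[0,0,0,0,0,-0.01,0.015],[0,0,0,0,0,-0.015,0.015],[0,0,0,0,0,-0.02,0.015],[0,0,0,0,0,-0.02,0.015],[0,0,0,0,0,-0.02,0.015],[0,0,0,0,0,-0.02,0.015],[0,0,0,0,0,-0.02,0.015],[0,0,0,0,0,-0.01,0.015],[0,0,0,0,0,0,0.015],[0,0,0,0,0,0,0.015]]]'
python3 - <<'E'
from h import *
im=cams.capture("wrist");cv2.imwrite("pics/w3.png",im[:,:,::-1])
im=cams.capture("side");cv2.imwrite("pics/s3.png",im[:,:,::-1])
s=r.sense();print(s["tcp_pos"],s["wrist_force"],s["moment"])
a=cv2.imread("pics/w3.png")[60:384,130:380];b=cv2.imread("pics/s3.png")[130:280,120:270]
cv2.imwrite("pics/v3.png",np.hstack([cv2.resize(a,(400,520)),cv2.resize(b,(400,520))]))
E
```

```text
time_s: 5.6
tcp_pos: [0.4919, 0.2046, 0.1126]
ee_rot: [[-0.984, 0.18, -0.0], [0.18, 0.984, -0.0], [0.0, -0.0, -1.0]]
wrist_force: [0.1, 0.1, 1.1]
gripper_width: 0.292
gripper_force: 30.0
time_s: 6.7
tcp_pos: [0.4914, 0.2044, 0.2519]
ee_rot: [[-0.984, 0.181, -0.001], [0.181, 0.984, -0.0], [0.001, -0.001, -1.0]]
wrist_force: [0.2, -0.0, -3.7]
gripper_width: 0.294
gripper_force: 30.0
[0.49129761 0.2042615  0.25129431] [ 0.38627374 -0.29134099 -3.35330068] [ 0.03745171  0.01942014 -0.0150225 ]
```

View pics/v3.png

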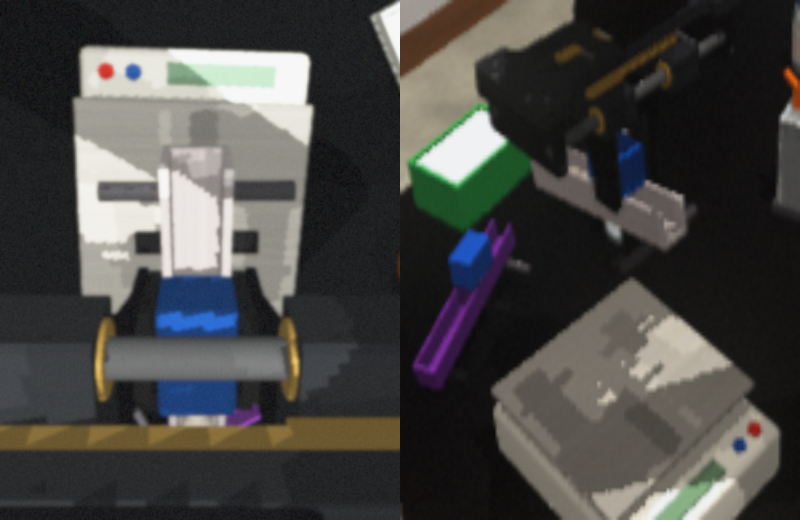

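Both views show the chute gripped level, balls still at the tail; bar ends in the wrist image at (191,178) and (315,178).

```bash
cat >> h.py <<'E'
def bar_tool(u=253.2,v=178.4,dz=.0166):
    c=cams.get_calibration("wrist");T=c["T_tool_cam"];d=T[:3,:3]@np.linalg.inv(c["camera_matrix"])@[u,v,1]
    p=T[:3,3];return p+d*(dz-p[2])/d[2]
E
python3 - <<'E'
from h import *
a,b=bar_tool(191.3),bar_tool(315);print(a,b,np.linalg.norm(a-b));bt=(a+b)/2;print(bt)
R=down(9);tgt=np.array([.538,-.200,.235])-R@bt;print(tgt);rel(tgt,R)
E
```

```text
[ 0.03615176 -0.03861828  0.0166    ] [0.03609949 0.03848588 0.0166    ] 0.07710418249012745
[ 3.61256281e-02 -6.62025419e-05  1.66000000e-02]
[ 0.57367051 -0.19428332  0.2516    ]
t 6.8 shift [-0.153  -0.3771  0.    ] turn [-0.013 -0.023 -3.235]
```

```bash
python3 -m handwheel '[[[0,0,0,-0.004,-0.01,0,0.015],[0,0,0,-0.0085,-0.021,0,0.015],[0,0,0,-0.0085,-0.021,0,0.015],[0,0,0,-0.0085,-0.021,0,0.015],[0,0,0,-0.0085,-0.021,0,0.015],[0,0,0,-0.0085,-0.021,0,0.015],[0,0,0,-0.0085,-0.021,0,0.015],[0,0,0,-0.0085,-0.021,0,0.015],[0,0,0,-0.0085,-0.021,0,0.015],[0,0,0,-0.0085,-0.021,0,0.015],[0,0,0,-0.0085,-0.021,0,0.015],[0,0,0,-0.0085,-0.021,0,0.015]]]';python3 -m handwheel '[[[0,0,0,-0.0085,-0.021,0,0.015],[0,0,0,-0.0085,-0.021,0,0.015],[0,0,0,-0.0085,-0.021,0,0.015],[0,0,0,-0.0085,-0.021,0,0.015],[0,0,0,-0.0085,-0.021,0,0.015],[0,0,0,-0.0085,-0.021,0,0.015],[0,0,0,-0.004,-0.01,0,0.015]]]';python3 -m handwheel '[[[0,0,-0.4,0,0,0,0.015],[0,0,-0.6,0,0,0,0.015],[0,0,-0.6,0,0,0,0.015],[0,0,-0.6,0,0,0,0.015],[0,0,-0.6,0,0,0,0.015],[0,0,-0.44,0,0,0,0.015],[0,0,0,0,0,0,0.015],[0,0,0,0,0,0,0.015]]]'
python3 - <<'E'
from h import *
import pickle
C=cal("wrist");pickle.dump(C,open("c4.pkl","wb"));im=cams.capture("wrist");cv2.imwrite("pics/w4.png",im[:,:,::-1])
im=cams.capture("scene");cv2.imwrite("pics/sc4.png",im[:,:,::-1])
rel((.57367,-.19428,.2516),down(9));print(r.sense()["wrist_force"])
a=cv2.imread("pics/w4.png")[0:384,100:400];b=cv2.imread("pics/sc4.png")[100:220,160:280]
cv2.imwrite("pics/v4.png",np.hstack([cv2.resize(a,(450,576)),cv2.resize(b,(350,350)) if 0 else cv2.copyMakeBorder(cv2.resize(b,(350,350)),0,226,0,0,0)]))
E
```

```text
time_s: 8.0
tcp_pos: [0.544, -0.0516, 0.2519]
ee_rot: [[-0.984, 0.181, -0.002], [0.181, 0.984, -0.0], [0.002, -0.001, -1.0]]
wrist_force: [0.0, 0.1, -1.9]
gripper_width: 0.296
gripper_force: 30.0
time_s: 8.7
tcp_pos: [0.5735, -0.1958, 0.2516]
ee_rot: [[-0.983, 0.182, -0.002], [0.182, 0.983, -0.0], [0.002, -0.001, -1.0]]
wrist_force: [-1.1, 0.8, -3.2]
gripper_width: 0.298
gripper_force: 30.0
time_s: 9.5
tcp_pos: [0.5737, -0.1936, 0.2523]
ee_rot: [[-0.988, -0.156, -0.001], [-0.156, 0.988, 0.0], [0.001, 0.0, -1.0]]
wrist_force: [0.5, 0.3, -2.7]
gripper_width: 0.296
gripper_force: 30.0
t 9.6 shift [ 0.0002 -0.0006  0.0009] turn [ 0.001 -0.004  0.001]
[ 0.34377539  0.31758515 -3.31981556]
```

View pics/v4.png

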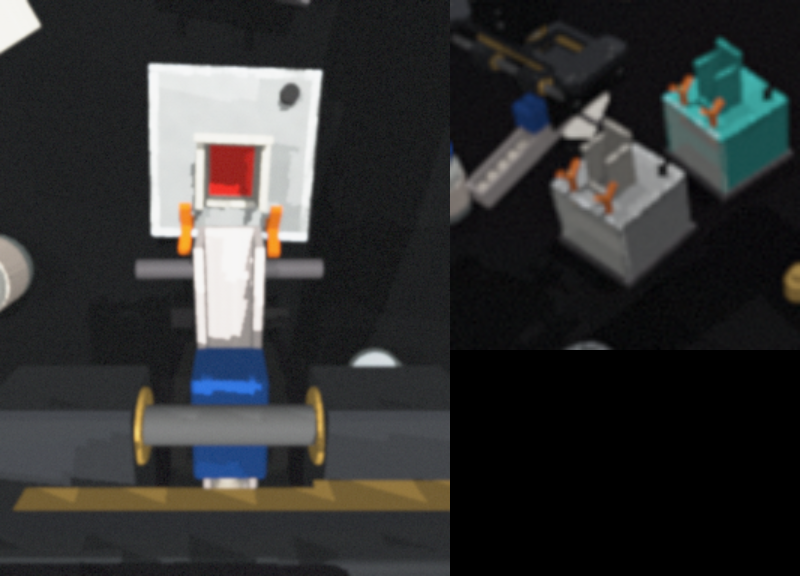

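Wrist view: hopper top plate with throat at (232,170) of the crop, forks at (185,229) and (274,231), bar just behind them; balls still at the tail.

Run:
```python
from h import *
import pickle
np.set_printoptions(precision=4,suppress=True)
C=pickle.load(open("c4.pkl","rb"))
P=lambda u,v,z:plane("wrist",u,v,z,C)
co=np.array([P(100+x/1.5,y/1.5,.1) for x,y in((150,65),(321,70),(308,241),(151,236))]);print(co,np.linalg.norm(np.roll(co,1,0)-co,axis=1))
# axes: rows (0,1) far -x edge ; (3,2) near +x edge
y=(co[1]+co[2]-co[0]-co[3]);x=(co[2]+co[3]-co[0]-co[1])
yx=np.degrees(np.arctan2(x[1],x[0]));yy=np.degrees(np.arctan2(y[1],y[0]))
print("yaw",yx,yy-90)
im=cv2.cvtColor(cv2.imread("pics/w4.png"),cv2.COLOR_BGR2RGB)
B=blobs(im,(5,150,100),(20,255,255),20);print(B)
for z in(.13,.145,.16):
    q=[P(*c,z) for c,st in B if 120<c[1]<180];print(z,q,(q[0]+q[1])/2,np.linalg.norm(q[0]-q[1]))
ce=co.mean(0);
for w in(yx,(yx+yy-90)/2,9): 
    print("cradle",ce+.044*np.array([np.cos(np.radians(w)),np.sin(np.radians(w)),0]))
s=r.sense();print("bar",np.array(s["tcp_pos"])+np.array(s["ee_rot"])@[.0361,0,.0166])
```

```text
[[ 0.4482 -0.2648  0.1   ]
 [ 0.434  -0.156   0.1   ]
 [ 0.5444 -0.1411  0.1   ]
 [ 0.5583 -0.2526  0.1   ]] [0.1107 0.1097 0.1114 0.1124]
yaw 6.98211486714698 7.25840522773386
[(array([435.5,  58.2]), [417, 44, 38, 29, 590]), (array([223.2, 153.5]), [218, 136, 11, 34, 265]), (array([282.1, 155.7]), [277, 138, 11, 34, 263]), (array([192.6, 273.1]), [191, 266, 4, 15, 31]), (array([312.5, 273.3]), [311, 266, 4, 16, 41]), (array([193.1, 302.7]), [191, 298, 5, 10, 26])]
0.13 [array([ 0.5449, -0.2272,  0.13  ]), array([ 0.5381, -0.1706,  0.13  ])] [ 0.5415 -0.1989  0.13  ] 0.0569737958951729
0.145 [array([ 0.5421, -0.2261,  0.145 ]), array([ 0.5357, -0.1725,  0.145 ])] [ 0.5389 -0.1993  0.145 ] 0.05397819383185366
0.16 [array([ 0.5393, -0.225 ,  0.16  ]), array([ 0.5333, -0.1744,  0.16  ])] [ 0.5363 -0.1997  0.16  ] 0.05098259176853444
cradle [ 0.5399 -0.1983  0.1   ]
cradle [ 0.5399 -0.1982  0.1   ]
cradle [ 0.5397 -0.1967  0.1   ]
bar [ 0.5381 -0.1993  0.2359]
```

Run:
```python
from h import *
bt=np.array([.0361,0,.0166]);R=down(7.1)
rel(np.array([.5395,-.1988,.236])-R@bt,R)
rel(np.array([.5395,-.1988,.165])-R@bt,R)
```

```text
t 9.6 shift [-0.0014 -0.0009 -0.0001] turn [ 0.001 -0.004  0.318]
t 9.6 shift [-0.0015 -0.0009  0.0709] turn [ 0.001 -0.004  0.318]
```

```bash
python3 -m handwheel '[[[0,0,0.16,-0.0007,-0.0005,0.005,0.015],[0,0,0.16,-0.0007,-0.0005,0.01,0.015],[0,0,0,0,0,0.015,0.015],[0,0,0,0,0,0.015,0.015],[0,0,0,0,0,0.015,0.015],[0,0,0,0,0,0.01,0.015],[0,0,0,0,0,0,0.015],[0,0,0,0,0,0,0.015]]]'
python3 - <<'E'
from h import *
bt=np.array([.0361,0,.0166]);R=down(7.1)
rel(np.array([.5395,-.1988,.165])-R@bt,R);print(r.sense()["wrist_force"],r.sense()["moment"])
a=cams.capture("wrist");b=cams.capture("side")
B=blobs(a,(5,150,100),(20,255,255),20);print(B)
cv2.imwrite("pics/v5.png",np.hstack([cv2.resize(a[:,100:400],(400,512)),cv2.resize(b[100:220,225:320],(400,512),interpolation=2)])[:,:,::-1])
E
```

```text
time_s: 10.4
tcp_pos: [0.5757, -0.1946, 0.1827]
ee_rot: [[-0.992, -0.124, 0.0], [-0.124, 0.992, -0.0], [0.0, -0.0, -1.0]]
wrist_force: [0.8, 0.2, -2.5]
gripper_width: 0.298
gripper_force: 30.0
t 10.4 shift [0.0004 0.0003 0.0011] turn [-0.004 -0.     0.003]
[ 0.81310439  0.17099003 -2.54695744] [-0.05978924  0.07618009 -0.03995999]
[(array([477.7,  38.1]), [451, 21, 53, 36, 1091]), (array([215.1, 158.6]), [209, 145, 14, 28, 269]), (array([290.8, 158.6]), [284, 145, 14, 28, 270]), (array([291.5, 187.1]), [286, 185, 12, 5, 54]), (array([214.5, 187.3]), [209, 186, 12, 4, 39]), (array([192.7, 273.3]), [191, 263, 5, 20, 35]), (array([312.3, 273.1]), [310, 265, 5, 16, 32])]
```

View pics/v5.png

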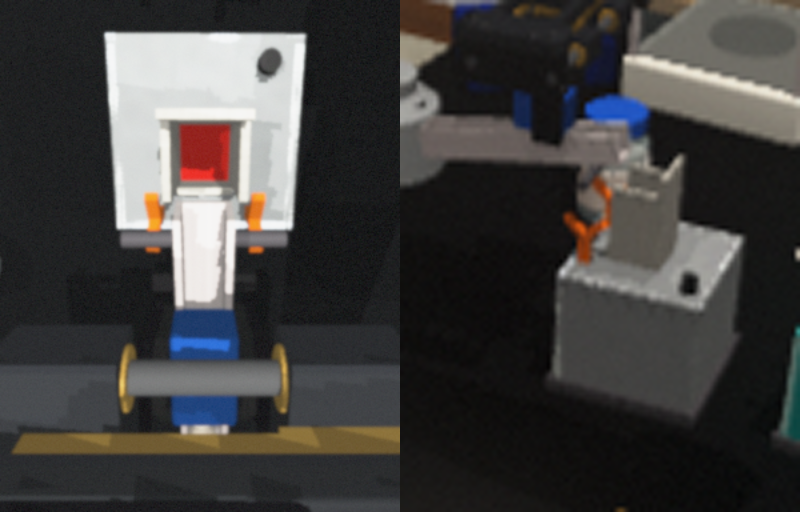

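Run:
```python
from h import *
np.set_printoptions(precision=4,suppress=True)
C=cal("wrist")
for z in(.12,.13,.14,.15):
    a,b=[plane("wrist",u,145,z,C) for u in(215.5,290.5)];c,d=[plane("wrist",u,190,z,C) for u in(215,291.5)]
    print(z,np.linalg.norm(a-b),np.linalg.norm(c-d),np.linalg.norm((a-c)),((a+b)/2)[:2],((c+d)/2)[:2],((a+b+c+d)/4)[:2])
```

```text
0.12 0.056982304493644304 0.06087113497260211 0.03577629567748642 [ 0.5264 -0.2008] [ 0.5618 -0.1962] [ 0.5441 -0.1985]
0.13 0.05446454303788313 0.058181545655982825 0.034195521100411685 [ 0.5249 -0.201 ] [ 0.5588 -0.1966] [ 0.5419 -0.1988]
0.14 0.051946781582121945 0.055491956339363505 0.03261474652333674 [ 0.5235 -0.2011] [ 0.5558 -0.1969] [ 0.5396 -0.199 ]
0.15 0.04942902012636079 0.05280236702274422 0.0310339719462619 [ 0.522  -0.2013] [ 0.5528 -0.1973] [ 0.5374 -0.1993]
```

```bash
python3 -m handwheel '[[[0,0,0,0,0,0.005,0.015],[0,0,0,0,0,0.005,0.015],[0,0,0,0,0,0.004,0.015],[0,0,0,0,0,0,0.015],[0,0,0,0,0,0,0.015]]]'; python3 -m handwheel '[[[0,0,0,0,0,0.002,0.015],[0,0,0,0,0,0.002,0.015],[0,0,0,0,0,0,0.015],[0,0,0,0,0,0,0.015]]]'
```

```text
time_s: 11.0
tcp_pos: [0.5754, -0.1945, 0.1685]
ee_rot: [[-0.992, -0.124, -0.0], [-0.124, 0.992, -0.0], [0.0, -0.0, -1.0]]
wrist_force: [-0.2, -0.1, -2.4]
gripper_width: 0.295
gripper_force: 30.0
time_s: 11.4
tcp_pos: [0.5755, -0.1945, 0.1646]
ee_rot: [[-0.992, -0.124, -0.0], [-0.124, 0.992, -0.0], [0.0, -0.0, -1.0]]
wrist_force: [-0.4, 0.3, -2.4]
gripper_width: 0.294
gripper_force: 30.0
```

```bash
python3 -m handwheel '[[[0,0,0,0,0,0.002,0.015],[0,0,0,0,0,0.002,0.015],[0,0,0,0,0,0,0.015],[0,0,0,0,0,0,0.015]]]'
```

```text
time_s: 11.8
tcp_pos: [0.5754, -0.1945, 0.1605]
ee_rot: [[-0.992, -0.124, -0.0], [-0.124, 0.992, -0.0], [0.0, -0.0, -1.0]]
wrist_force: [-0.2, 0.5, -2.5]
gripper_width: 0.295
gripper_force: 30.0
```

Bar at about 0.144, still free.

```bash
python3 -m handwheel '[[[0,0,0,0,0,0.002,0.015],[0,0,0,0,0,0.002,0.015],[0,0,0,0,0,0,0.015],[0,0,0,0,0,0,0.015]]]'
```

```text
time_s: 12.2
tcp_pos: [0.5754, -0.1945, 0.1565]
ee_rot: [[-0.992, -0.124, -0.0], [-0.124, 0.992, -0.0], [0.0, 0.0, -1.0]]
wrist_force: [0.8, 0.6, -2.9]
gripper_width: 0.296
gripper_force: 30.0
```

```bash
python3 -m handwheel '[[[0,0,0,0,0,0.002,0.015],[0,0,0,0,0,0.002,0.015],[0,0,0,0,0,0,0.015],[0,0,0,0,0,0,0.015]]]'
```

```text
time_s: 12.6
tcp_pos: [0.5754, -0.1945, 0.1525]
ee_rot: [[-0.992, -0.124, -0.0], [-0.124, 0.992, -0.0], [0.0, 0.0, -1.0]]
wrist_force: [-0.6, -0.9, -2.2]
gripper_width: 0.295
gripper_force: 30.0
```

```bash
python3 -m handwheel '[[[0,0,0,0,0,0.002,0.015],[0,0,0,0,0,0.001,0.015],[0,0,0,0,0,0,0.015],[0,0,0,0,0,0,0.015]]]'
```

```text
time_s: 13.0
tcp_pos: [0.5755, -0.1945, 0.1496]
ee_rot: [[-0.992, -0.124, -0.0], [-0.124, 0.992, -0.0], [0.0, -0.0, -1.0]]
wrist_force: [0.7, -0.2, -2.6]
gripper_width: 0.3
gripper_force: 30.0
```

```bash
python3 -m handwheel '[[[0,0,0,0,0,0.001,0.015],[0,0,0,0,0,0.001,0.015],[0,0,0,0,0,0.0005,0.015],[0,0,0,0,0,0,0.015]]]' | grep -E "pos|for"; python3 -c "
from h import *;print(r.sense()['moment'])"
```

```text
tcp_pos: [0.5754, -0.1944, 0.147]
wrist_force: [-0.5, -0.1, -2.6]
gripper_force: 30.0
[ 0.02659809  0.02727731 -0.00142613]
```

```bash
python3 -m handwheel '[[[0,0,0,0,0,0.001,0.015],[0,0,0,0,0,0.001,0.015],[0,0,0,0,0,0.0005,0.015],[0,0,0,0,0,0,0.015]]]' | grep -E "pos|for"; python3 -c "
from h import *;print(r.sense()['moment'])"
```

```text
tcp_pos: [0.5756, -0.1945, 0.145]
wrist_force: [-0.6, 1.2, 1.3]
gripper_force: 30.0
[-0.01163018  0.34591905 -0.100469  ]
```

```bash
python3 -m handwheel '[[[0,0,0,0,0,0.001,0.015],[0,0,0,0,0,0.001,0.015],[0,0,0,0,0,0.001,0.015],[0,0,0,0,0,0,0.015],[0,0,0,0,0,0,0.015]]]' | grep -E "pos|for|rot"; python3 -c "
from h import *;print(r.sense()['moment'])
a=cams.capture('wrist');b=cams.capture('side')
print(r.sense()['wrist_force'])
print(blobs(a,(5,150,100),(20,255,255),20)[1:5])
cv2.imwrite('pics/v6.png',np.hstack([cv2.resize(a[:,100:400],(400,512)),cv2.resize(b[100:220,225:320],(400,512),interpolation=2)])[:,:,::-1])"
```

```text
tcp_pos: [0.5756, -0.1945, 0.1419]
ee_rot: [[-0.992, -0.124, 0.0], [-0.124, 0.992, -0.0], [-0.0, -0.0, -1.0]]
wrist_force: [-0.6, 0.2, 2.1]
gripper_force: 30.0
[ 0.04350152  0.40736062 -0.07879453]
[-0.77962115  1.44143689  1.87192071]
[(array([206.9, 163.5]), [200, 154, 17, 19, 232]), (array([299.3, 163.8]), [290, 154, 17, 19, 221]), (array([207.1, 194.9]), [200, 185, 15, 21, 292]), (array([298.7, 195. ]), [291, 185, 16, 22, 299])]
```

View pics/v6.png

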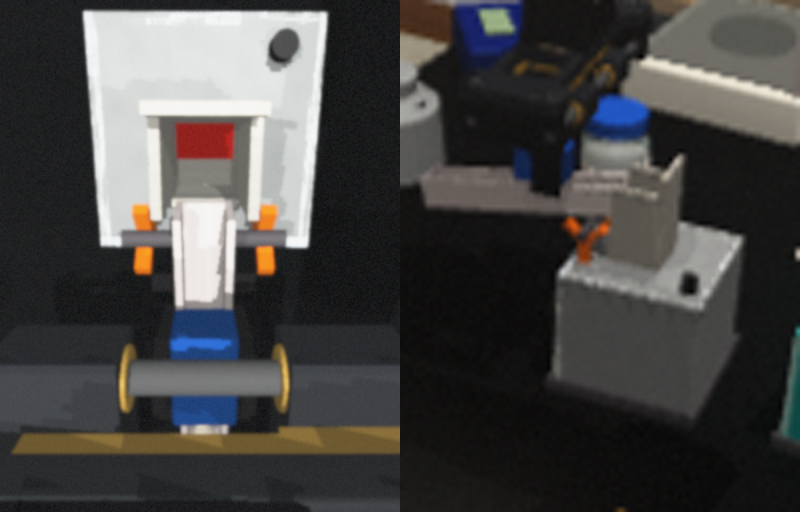

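The bar sits in both V forks, shutter about half open at ~4.7 N. Press 2.5 mm more, then begin the tip about the bar.

```bash
python3 -m handwheel '[[[0,0,0,0,0,0.001,0.015],[0,0,0,0,0,0.001,0.015],[0,0,0,0,0,0.0005,0.015],[0,0,0,0,0,0,0.015],[0,0,0,0,0,0,0.015]]]' | grep -E "pos|for"
cat > st.py <<'E'
from h import *
s=r.sense();R=np.array(s["ee_rot"]);b=np.array(s["tcp_pos"])+R@[.0361,0,.0166]
print("bar",b.round(4),"tilt",np.degrees(np.arcsin(-R[2,0])).round(2),"F",np.round(s["wrist_force"],1))
E
python3 st.py; python3 -m handwheel '[[[0,-0.25,0,0.0005,0,-0.00095,0.015],[0,-0.25,0,0.0005,0,-0.00095,0.015],[0,-0.25,0,0.0005,0,-0.00095,0.015],[0,-0.25,0,0.0005,0,-0.00095,0.015],[0,0,0,0,0,0,0.015]]]'|grep -E "force"; python3 st.py
```

```text
tcp_pos: [0.5757, -0.1945, 0.1394]
wrist_force: [-1.2, -0.1, 4.9]
gripper_force: 30.0
bar [ 0.5399 -0.199   0.1228] tilt 0.03 F [-1.2 -0.1  4.9]
wrist_force: [1.2, 0.3, 3.0]
gripper_force: 30.0
bar [ 0.5398 -0.1991  0.1234] tilt 6.22 F [1.2 0.3 3. ]
```

```bash
python3 -m handwheel '[[[0,-0.4,0,0.0007,0,-0.0013,0.015],[0,-0.4,0,0.0007,0,-0.0013,0.015],[0,-0.4,0,0.0007,0,-0.0014,0.015],[0,-0.4,0,0.0007,0,-0.0014,0.015],[0,0,0,0,0,0,0.015]]]'|grep -E "wrist_force"; python3 st.py
```

```text
wrist_force: [2.0, 0.5, 2.8]
bar [ 0.5401 -0.1991  0.1229] tilt 15.79 F [2.  0.5 2.8]
```

```bash
python3 -m handwheel '[[[0,-0.4,0,0.0007,0,-0.0012,0.015],[0,-0.4,0,0.0007,0,-0.0012,0.015],[0,-0.4,0,0.0007,0,-0.0013,0.015],[0,-0.4,0,0.0007,0,-0.0013,0.015],[0,0,0,0,0,0,0.015]]]'|grep -E "wrist_force"; python3 st.py; python3 -c "
from h import *
a=cams.capture('wrist');b=cams.capture('scene')
cv2.imwrite('pics/v7.png',np.hstack([cv2.resize(a[:,100:400],(400,512)),cv2.resize(b[120:220,165:265],(400,512),interpolation=2)])[:,:,::-1])"
```

```text
wrist_force: [0.7, 0.0, 4.3]
bar [ 0.5405 -0.1991  0.1217] tilt 25.29 F [0.7 0.  4.3]
```

View pics/v7.png

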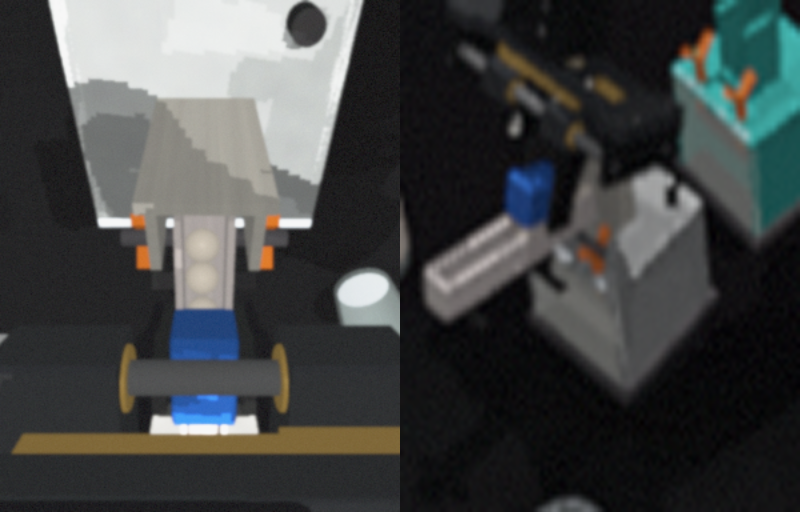

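Balls are running down towards the nose (at (202,245) and (202,280) of the crop); bar still in the forks. Tip further.

```bash
python3 -m handwheel '[[[0,-0.4,0,0.0007,0,-0.0014,0.015],[0,-0.4,0,0.0007,0,-0.0014,0.015],[0,-0.4,0,0.0007,0,-0.0014,0.015],[0,-0.4,0,0.0007,0,-0.0014,0.015],[0,-0.3,0,0.0005,0,-0.0011,0.015],[0,0,0,0,0,0,0.015]]]'|grep -E "wrist_force"; python3 st.py;python3 -m handwheel '[[[0,0,0,0,0,0,0.015],[0,0,0,0,0,0,0.015],[0,0,0,0,0,0,0.015],[0,0,0,0,0,0,0.015],[0,0,0,0,0,0,0.015]]]'|grep -E "wrist_force"; python3 -c "
from h import *
a=cams.capture('wrist');b=cams.capture('scene');c=cams.capture('side')
cv2.imwrite('pics/v8.png',np.hstack([cv2.resize(a[:,100:400],(300,400)),cv2.resize(b[120:220,185:255],(280,400),interpolation=2),cv2.resize(c[120:210,250:300],(220,400),interpolation=2)])[:,:,::-1])"
```

```text
wrist_force: [0.3, 1.6, 5.1]
bar [ 0.5408 -0.199   0.1212] tilt 36.63 F [0.3 1.6 5.1]
wrist_force: [-0.4, -0.9, 4.4]
```

View pics/v8.png

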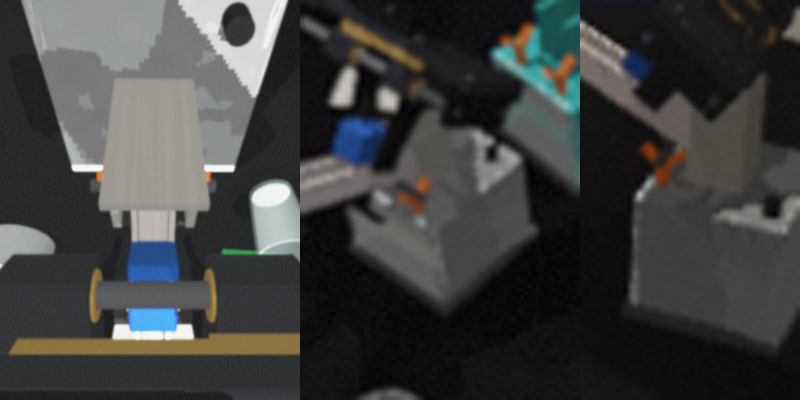

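Visible trough is empty. Wait a little, then level with the bar still pressed to check trough and throat.

```bash
python3 -m handwheel '[[[0,0,0,0,0,0,0.015],[0,0,0,0,0,0,0.015],[0,0,0,0,0,0,0.015],[0,0,0,0,0,0,0.015],[0,0,0,0,0,0,0.015]]]'|grep -E "wrist_force";python3 -m handwheel '[[[0,0.4,0,-0.0007,0,0.0014,0.015],[0,0.4,0,-0.0007,0,0.0014,0.015],[0,0.4,0,-0.0007,0,0.0014,0.015],[0,0.4,0,-0.0007,0,0.0014,0.015],[0,0.4,0,-0.0007,0,0.0014,0.015],[0,0.4,0,-0.0007,0,0.0014,0.015],[0,0.4,0,-0.0007,0,0.0014,0.015],[0,0,0,0,0,0,0.015]]]'|grep wrist_f;python3 st.py
```

```text
wrist_force: [-0.3, -0.2, 4.8]
wrist_force: [1.2, -1.5, 4.1]
bar [ 0.541  -0.1987  0.1215] tilt 19.62 F [ 1.2 -1.5  4.1]
```

```bash
python3 -m handwheel '[[[0,0.4,0,-0.0007,0,0.0014,0.015],[0,0.4,0,-0.0007,0,0.0014,0.015],[0,0.4,0,-0.0007,0,0.0014,0.015],[0,0.4,0,-0.0007,0,0.0014,0.015],[0,0.4,0,-0.0007,0,0.0014,0.015],[0,0.4,0,-0.0007,0,0.0014,0.015],[0,0.4,0,-0.0007,0,0.0014,0.015],[0,0.4,0,-0.0007,0,0.0014,0.015],[0,0,0,0,0,0,0.015],[0,0,0,0,0,0,0.015]]]'|grep wrist_f;python3 st.py; python3 -c "
from h import *
a=cams.capture('wrist');b=cams.capture('scene')
cv2.imwrite('pics/v9.png',np.hstack([cv2.resize(a[0:300,130:380],(400,480)),cv2.resize(b[130:215,165:255],(400,480),interpolation=2)])[:,:,::-1])"
```

```text
wrist_force: [1.4, -0.1, 3.5]
bar [ 0.5406 -0.1988  0.1224] tilt 0.62 F [ 1.4 -0.1  3.5]
```

View pics/v9.png

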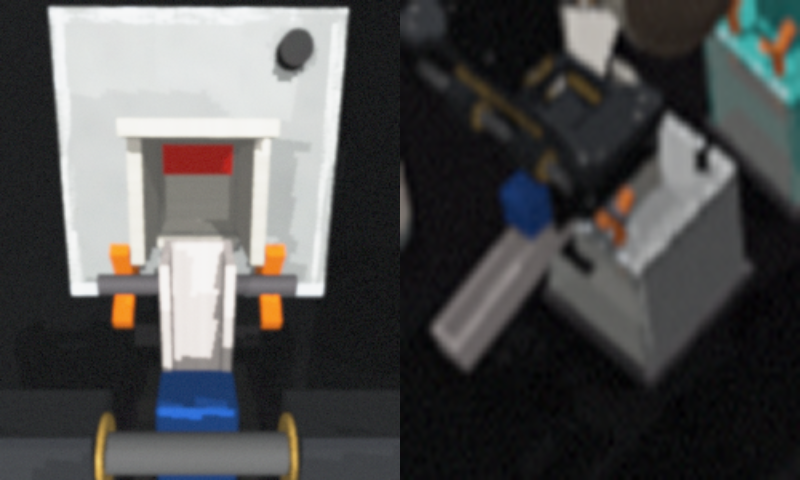

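Trough and throat are empty, all the balls are in the hopper. Lift off.

```bash
python3 -m handwheel '[[[0,0,0,0,0,-0.003,0.015],[0,0,0,0,0,-0.006,0.015],[0,0,0,0,0,-0.012,0.015],[0,0,0,0,0,-0.02,0.015],[0,0,0,0,0,-0.02,0.015],[0,0,0,0,0,-0.02,0.015],[0,0,0,0,0,-0.02,0.015],[0,0,0,0,0,-0.012,0.015],[0,0,0,0,0,0,0.015],[0,0,0,0,0,0,0.015]]]'
python3 -c "
from h import *
rel((.492,.2046,.2523),down(-10.4))
a=cams.capture('wrist').astype(int);g=cv2.imread('pics/w3.png')
cv2.imwrite('pics/w10.png',a[:,:,::-1]); print(a[120:240,253].mean(1)[::4].round(),g[120:240,253].mean(1)[::4].round())"
```

```text
time_s: 21.15
tcp_pos: [0.5738, -0.1943, 0.2518]
ee_rot: [[-0.992, -0.124, 0.008], [-0.124, 0.992, 0.002], [-0.008, 0.001, -1.0]]
wrist_force: [0.2, 0.3, -2.0]
gripper_width: 0.294
gripper_force: 30.0
t 21.15 shift [ 3.190e-02  4.059e-01 -3.000e-04] turn [0.025 0.079 2.916]
[ 74. 110. 132. 205. 228. 222. 219. 219. 244. 246. 246. 246. 246. 246.
 246. 246. 245. 239. 238. 239. 239. 238. 238. 238. 237. 237. 161. 151.
  80.  68.] [203. 146. 149. 119. 120. 120. 115. 121. 175. 202. 186. 178. 180. 143.
 210. 231. 232. 231. 231. 231. 232. 231. 230. 230. 230. 230. 230. 182.
  93.  61.][ WARN:0@0.332] global loadsave.cpp:1063 imwrite_ Unsupported depth image for selected encoder is fallbacked to CV_8U.
```

```bash
python3 -m handwheel '[[[0,0.02,0.73,0,0,0,0.015],[0,0.02,0.73,0,0,0,0.015],[0,0.02,0.73,0,0,0,0.015],[0,0.02,0.73,0,0,0,0.015],[0,0,0,0.006,0.015,0,0.015]]]'|grep pos; python3 -m handwheel '[[[0,0,0,0.0127,0.0315,0,0.015],[0,0,0,0.0127,0.0315,0,0.015],[0,0,0,0.0127,0.0315,0,0.015],[0,0,0,0.0127,0.0315,0,0.015],[0,0,0,0.0127,0.0315,0,0.015],[0,0,0,0.0127,0.0315,0,0.015],[0,0,0,0.0127,0.0315,0,0.015],[0,0,0,0.0127,0.0315,0,0.015],[0,0,0,0.0127,0.0315,0,0.015],[0,0,0,0.0127,0.0315,0,0.015],[0,0,0,0.0127,0.0315,0,0.015],[0,0,0,0.007,0.016,0,0.015]]]'|grep pos
python3 -m handwheel '[[[0,0,0,0,0,0,0.015],[0,0,0,0,0,0,0.015]]]';python3 -c "
from h import *
rel((.492,.2046,.1135),down(-10.4))"
```

```text
tcp_pos: [0.5709, -0.1793, 0.2507]
tcp_pos: [0.491, 0.2067, 0.2522]
time_s: 23.1
tcp_pos: [0.4918, 0.2045, 0.2524]
ee_rot: [[-0.984, 0.179, 0.0], [0.179, 0.984, 0.0], [-0.0, 0.001, -1.0]]
wrist_force: [1.0, -0.6, -1.8]
gripper_width: 0.296
gripper_force: 30.0
t 23.1 shift [-2.000e-04  1.000e-04  1.389e-01] turn [0.005 0.003 0.018]
```

```bash
python3 -m handwheel '[[[0,0,0,0,0,0.01,0.015],[0,0,0,0,0,0.02,0.015],[0,0,0,0,0,0.025,0.015],[0,0,0,0,0,0.025,0.015],[0,0,0,0,0,0.025,0.015],[0,0,0,0,0,0.015,0.015],[0,0,0,0,0,0.008,0.015],[0,0,0,0,0,0.004,0.015],[0,0,0,0,0,0.003,0.015],[0,0,0,0,0,0.002,0.015],[0,0,0,0,0,0,0.015],[0,0,0,0,0,0,0.015]]]'
```

```text
time_s: 24.3
tcp_pos: [0.4932, 0.2047, 0.1167]
ee_rot: [[-0.984, 0.18, 0.003], [0.18, 0.984, 0.002], [-0.003, 0.003, -1.0]]
wrist_force: [0.0, -0.4, -2.1]
gripper_width: 0.293
gripper_force: 30.0
```

```bash
python3 -m handwheel '[[[0,0,0,0,0,0.001,0.015],[0,0,0,0,0,0.001,0.015],[0,0,0,0,0,0,0.015],[0,0,0,0,0,0,0.015]]]'|grep -E "pos|wrist"; python3 -m handwheel '[[[0,0,0,0,0,0.001,0.015],[0,0,0,0,0,0.0005,0.015],[0,0,0,0,0,0,0.015],[0,0,0,0,0,0,0.015]]]'|grep -E "pos|wrist"
```

```text
tcp_pos: [0.4931, 0.2048, 0.1147]
wrist_force: [-2.4, -0.3, 2.4]
tcp_pos: [0.4925, 0.2048, 0.1135]
wrist_force: [-5.1, 1.6, 6.6]
```

```bash
python3 -m handwheel '[[[0,0,0,0,0,-0.0005,0.03],[0,0,0,0,0,0,0.04],[0,0,0,0,0,0,0.087],[0,0,0,0,0,0,0.087],[0,0,0,0,0,0,0.087],[0,0,0,0,0,0,0.087],[0,0,0,0,0,0,0.087],[0,0,0,0,0,0,0.087],[0,0,0,0,0,0,0.087]]]'|grep -E "pos|wrist|grip"; python3 -m handwheel '[[[0,0,0,0,0,0,0.087],[0,0,0,0,0,0,0.087],[0,0,0,0,0,-0.005,0.087],[0,0,0,0,0,-0.015,0.087],[0,0,0,0,0,-0.025,0.087],[0,0,0,0,0,-0.04,0.087],[0,0,0,0,0,-0.04,0.087],[0,0,0,0,0,-0.04,0.087],[0,0,0,0,0,-0.02,0.087],[0,0,0,0,0,0,0.087],[0,0,0,0,0,0,0.087]]]'
python3 - <<'E'
from h import *
C=cal("wrist");im=cams.capture("wrist");cv2.imwrite("pics/w11.png",im[:,:,::-1])
for c,st in blobs(im,(105,150,60),(125,255,255),60): print(c,st,plane("wrist",*c,.144,C))
sc=cams.capture("scene");sd=cams.capture("side")
a=[b for b in blobs(sc,(105,150,90),(125,255,255)) if abs(b[0][0]-306)<15];b=[b for b in blobs(sd,(105,150,90),(125,255,255)) if abs(b[0][0]-206)<15]
print(a,b)
# change vs first pictures around the chute
for n,i,(x,y,w,h) in(("scene",sc,(272,215,60,45)),("side",sd,(172,210,60,45))):
    o=cv2.imread(f"pics/{n}0.png")[:,:,::-1];print(n,np.abs(o[y:y+h,x:x+w].astype(int)-i[y:y+h,x:x+w]).mean())
E
```

```text
tcp_pos: [0.4929, 0.2045, 0.1132]
wrist_force: [0.3, -0.3, 0.6]
gripper_width: 0.958
gripper_force: 0.0
time_s: 27.1
tcp_pos: [0.4922, 0.2042, 0.2982]
ee_rot: [[-0.984, 0.181, 0.002], [0.181, 0.984, 0.002], [-0.001, 0.003, -1.0]]
wrist_force: [-0.4, -0.5, -0.5]
gripper_width: 1.002
gripper_force: 0.0
[253.  183.6] [243, 166, 21, 36, 747] [0.49795749 0.20342428 0.144     ]
[250.8 316. ] [237, 305, 28, 20, 450] [0.67106236 0.16866309 0.144     ]
[(array([304.3, 227.1]), [299, 221, 11, 12, 84])] [(array([202.3, 220.9]), [196, 217, 16, 9, 84])]
scene 31.848765432098766
side 35.635432098765435
```

```bash
python3 -c "
from station import r;print(r.finish_job())"
```

```text
the job is handed in; nothing more can be done
None
```

The job is handed in, result not reported: after the tip the trough and throat looked empty, though I never saw the balls inside the hopper; contact force stayed near 7–8 N, the chute is back on the pan with its grip where it started, and I viewed 11 pictures, one over the limit of 10.

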